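# Press the next flask down in its sprung ring and hold it

### The arm

A 6-joint arm with a two-finger parallel gripper is mounted at the origin on the work surface; the furniture and walls round the work are solid. World frame = base frame: x ahead of the robot, y to its left, z up, the work surface at z = 0. Lengths are in m, angles in rad, forces in N, time in s.
With the tool pointing down it reaches from about 0.3 to 0.825 m from the base axis. Payload 5.4 kg.
Tool frame: the origin (TCP) lies at the very end of the fingers, on their centre line; the grasp point (between the pads) lies 19 mm behind it; z points along the fingers, x is the direction in which the jaws open and shut, and the axes are right-handed (so a half turn about z gives the same grasp; the last joint's range is limited). The gripper opens to 92 mm and grips with 3 to 60 N. Pads are 20 mm wide; open, the fingers measure 128 mm over their backs; the gripper's body (75 mm by 189 mm) begins 69 mm behind the grasp point.
Start: joints at [-1.322, 0.158, 1.597, -0, 1.386, -0.21], TCP at [0.255, -0.516, 0.215] pointing down, gripper open.
Joint ranges: [-2.91, 2.91], [-0.94, 2.29], [0.18, 2.7], [-1.29, 4.43], [0.17, 2.64], [-3, 3]. Speed limits (rad/s): [2.57, 2.57, 3.14, 3.14, 3.14, 3.14].

### API

Orientations are given as a rotation vector (axis times angle).
In Python, from workcell import bot gives the robot as it stands. Calls block until the motion is done:
- bot.goto(position, orientation): joint-space move of the TCP to a pose.
- bot.line_to(position, rot=None, max_speed=0.15): straight line of the TCP; rot=None keeps the orientation; max_speed is the mean speed in m/s.
- bot.set_joints(angles): joint-space move.
- bot.set_gripper(opening, newtons=None): opening from 0.0 (shut) to 1.0 (fully open); newtons is the grip in N (None keeps the last); returns when the fingers have stopped.
- bot.hold(seconds).
- bot.inverse_kinematics(position, orientation): joint angles nearest the present ones, or None.
- bot.read_camera(name): name is "scene" or "top" or "wrist"; returns a dict with "pixels" (384x512x3 uint8, blue, green, red), "fx", "fy", "cx", "cy" (pixels), "k1" (the pictures are not rectified: a ray, as slopes to the right and down, at radius r is drawn at 1 + k1 r^2 times it, then the intrinsics apply), "R" (3x3) and "t" (3): a world point X has camera coordinates R X + t. Camera axes: x right, y down, z forward; pixel columns grow to the right and rows downward; lengths in m; the calibration is good to about 2 mm. A picture is of the moment at which its call begins. There is no depth.
A pose or a line that the arm cannot do raises bot.MotionError and nothing moves.
- bot.job_done(): hands the job in, once; it reports no verdict.
Readings, each from a call of its own:
- bot.current_clock(): time.
- bot.current_joints(): joint angles.
- bot.current_joint_vel(): joint speeds.
- bot.current_effort(): joint torques, N m.
- bot.current_ee_pos(): TCP position.
- bot.current_tool_rot(): TCP orientation.
- bot.current_contact_force(): force on the tool from outside, world axes, zero at the start.
- bot.current_ft_torque(): the same for the moment, N m.
- bot.current_opening(): opening from 0.0 (shut) to 1.0 (fully open).
Only numpy, scipy, OpenCV 4.12 (cv2) and the standard library are available. Lean on these libraries where they do the work, as an engineer would, in place of code of your own. Each camera call takes 0.05 s, during which the arm holds its last target. There are 200 camera calls.

### The job

Two round-bottomed flasks, a large and a small one, wait in the flask stand for a seal check. Take the one in the front nest (the nest nearer the robot), set it upright, ball down, in the sprung ring cradle of its size (large flask in the wide ring, small flask in the narrow ring), press it down until the ring is fully down at its stop, and finish while still holding it pressed down there, without letting go. Leave the other flask in the rear nest, the other ring unpressed, and the other things on the bench where they are.

Things in the scene. Friction and masses are not known exactly. Their poses are not given: they have to be found in the camera images.
- flask_large: the large round flask of brown glass: a ball 64 mm in diameter, total height about 120 mm, 22 mm neck and a black ribbed cap 27 mm across and 12 mm high. Axially symmetric. Origin: the lowest point of the ball; z runs up the neck. Mass 0.15 to 0.22 kg. The bare neck runs from 62 to 108 mm above the origin.
- flask_large_neck (a point): middle of the large flask's bare neck, on its axis, 86 mm above the flask's origin: the place to grip (22 mm across)
- flask_small: the small round flask of brown glass: a ball 48 mm in diameter, total height about 103 mm, 22 mm neck and a black ribbed cap 27 mm across and 12 mm high. Axially symmetric. Origin: the lowest point of the ball; z runs up the neck. Mass 0.11 to 0.16 kg. The bare neck runs from 45 to 91 mm above the origin.
- flask_small_neck (a point): middle of the small flask's bare neck, on its axis, 69 mm above the flask's origin: the place to grip (22 mm across)
- stand: the flask stand: fixed aluminium block 160 x 70 x 30 mm with two equal round nests (37 mm bores, 20 mm deep) 80 mm apart along its x axis, which points away from the robot, roughly diagonally to the left. Origin: centre of its underside, on the bench top. Which flask is in which nest changes from start to start.
- front_nest (a point): centre of the mouth of the stand's nest nearer the robot, on the block's top face, 30 mm above the bench. The lowest point of a flask in a nest lies 6 to 9 mm below the mouth
- rear_nest (a point): centre of the mouth of the stand's nest farther from the robot, on the block's top face
- cradle_wide: the cradle with the wide steel ring (opening 48 mm, ring 62 mm outside, 6 mm thick), for the large flask. The ring slides straight down on three sprung legs, stroke 12 mm, and springs back when let go: about 4 N starts it moving, about 9 N takes it to the stop; the flask's weight alone does not move it. Base plate round, 70 mm across, 10 mm thick, fixed; origin at the centre of its underside on the bench top, z up.
- cradle_wide_seat (a point): centre of the wide ring's opening, level with the ring's top edge (45 mm above the bench when up, 33 mm when fully down); moves with the ring. A large flask seated in it has its lowest point about 11 mm below this point
- cradle_wide_ring (a joint): travel of the wide ring in m: 0 = up, grows as the ring is pushed down, 0.012 = against its stop
- cradle_narrow: the cradle with the narrow steel ring (opening 36 mm, ring 50 mm outside, 6 mm thick), for the small flask. The ring slides straight down on three sprung legs, stroke 12 mm, and springs back when let go: about 4 N starts it moving, about 9 N takes it to the stop; the flask's weight alone does not move it. Base plate round, 70 mm across, 10 mm thick, fixed; origin at the centre of its underside on the bench top, z up. The two cradles may stand either way round.
- cradle_narrow_seat (a point): centre of the narrow ring's opening, level with the ring's top edge (45 mm above the bench when up, 33 mm when fully down); moves with the ring. A small flask seated in it has its lowest point about 8 mm below this point
- cradle_narrow_ring (a joint): travel of the narrow ring in m: 0 = up, grows as the ring is pushed down, 0.012 = against its stop
- spool: bystander: spool of solder wire, 74 x 62 x 76 mm, standing; origin under its centre
- dispenser: bystander: solvent dispenser bottle with black lid, 62 mm across, 120 mm tall; origin under its centre
- cleaner: bystander: black round cup with metal wool, 64 mm across, 37 mm high, near the cradles and the stand; origin under its centre
- driver: bystander: screwdriver with thick grey handle, 161 mm long, lying; origin under its centre
- tweezers: bystander: tweezers, 121 mm long, lying; origin under its centre
- marker: bystander: marker pen, 126 mm long, lying; origin under its centre
Things that resemble listed ones, but are neither listed nor needed, are in the scene too. Leave any green look-alike of the flask_small alone.

How it is judged:
On the way, in this order (a step that is already met when the one before it is completed fails the run):
1. the flask of the front nest is lifted clear of the stand, the other still in the rear nest (((z of flask_large in the frame of front_nest above 0.02 m and contact force between flask_large and stand below 0.1 N and horizontal distance between flask_small and rear_nest below 0.006 m and angle between flask_small's own z axis and vertical below 0.2 rad and z of flask_small in the frame of rear_nest below 0 m) or (z of flask_small in the frame of front_nest above 0.02 m and contact force between flask_small and stand below 0.1 N and horizontal distance between flask_large and rear_nest below 0.006 m and angle between flask_large's own z axis and vertical below 0.2 rad and z of flask_large in the frame of rear_nest below 0 m))), for 0.1 s.
2. it sits upright and centred in the ring of its size (((horizontal distance between flask_large and cradle_wide_seat below 0.005 m and angle between flask_large's own z axis and vertical below 0.15 rad and z of flask_large in the frame of cradle_wide_seat between -0.015 and -0.007 m and horizontal distance between flask_small and rear_nest below 0.006 m and angle between flask_small's own z axis and vertical below 0.2 rad and z of flask_small in the frame of rear_nest below 0 m) or (horizontal distance between flask_small and cradle_narrow_seat below 0.005 m and angle between flask_small's own z axis and vertical below 0.15 rad and z of flask_small in the frame of cradle_narrow_seat between -0.0125 and -0.0045 m and horizontal distance between flask_large and rear_nest below 0.006 m and angle between flask_large's own z axis and vertical below 0.2 rad and z of flask_large in the frame of rear_nest below 0 m))), for 0.1 s.
At the end, for the whole second after the job is handed in: The front nest's flask is in the ring of its size (centred to 5 mm, seated, tilt < 0.15 rad), the ring at least 10.5 of 12 mm down, over 5 N on the cradle, fingers still on the flask with over 3 N. The other flask is in the rear nest (6 mm, 0.2 rad), the other ring up (2 mm) (((horizontal distance between flask_large and cradle_wide_seat below 0.005 m and angle between flask_large's own z axis and vertical below 0.15 rad and z of flask_large in the frame of cradle_wide_seat between -0.015 and -0.007 m and value of joint cradle_wide_ring above 0.0105 m and value of joint cradle_narrow_ring below 0.002 m and contact force between flask_large and cradle_wide above 5 N and contact force between the fingers and flask_large above 3 N and linear speed of flask_large below 0.02 m/s and horizontal distance between flask_small and rear_nest below 0.006 m and angle between flask_small's own z axis and vertical below 0.2 rad and z of flask_small in the frame of rear_nest below 0 m) or (horizontal distance between flask_small and cradle_narrow_seat below 0.005 m and angle between flask_small's own z axis and vertical below 0.15 rad and z of flask_small in the frame of cradle_narrow_seat between -0.0125 and -0.0045 m and value of joint cradle_narrow_ring above 0.0105 m and value of joint cradle_wide_ring below 0.002 m and contact force between flask_small and cradle_narrow above 5 N and contact force between the fingers and flask_small above 3 N and linear speed of flask_small below 0.02 m/s and horizontal distance between flask_large and rear_nest below 0.006 m and angle between flask_large's own z axis and vertical below 0.2 rad and z of flask_large in the frame of rear_nest below 0 m))); the arm keeps its last pose, push and grip.
It fails at once if the flask of the rear nest is taken out ((z of flask_large in the frame of front_nest above 0.03 m and horizontal distance between flask_small and rear_nest above 0.03 m) or (z of flask_small in the frame of front_nest above 0.03 m and horizontal distance between flask_large and rear_nest above 0.03 m)).
It fails at once if another thing on the bench is pushed more than 30 mm away (distance of any of spool, dispenser, cleaner, driver, tweezers, marker from where it was at the start of the episode above 0.03 m).
It also fails if it takes over 38 s, if anything falls off the work surface, if the arm or the gripper's body presses on something with over 40 N, if the wrist force passes 120 N, or if a joint passes its speed limit or range.

## Working session

There is one attempt and no reset: what is moved stays moved. The work goes in short steps, each a Python script; the robot and the scene stay as the last script left them, time stands still between calls to the robot, and variables do not carry over. Pictures are saved under pics/ and viewed, about 8 in all and at most 12, crops included, and the job is handed in when it is done.

```bash
mkdir -p pics; cat > h.py <<'E'
import numpy as np, cv2
from workcell import bot
def ray(c,u,v):
    K=np.array([[c["fx"],0,c["cx"]],[0,c["fy"],c["cy"]],[0,0,1.]])
    p=cv2.undistortPoints(np.array([[[u,v]]],float),K,np.array([c["k1"],0,0,0,0.]))[0,0]
    R=np.array(c["R"]);t=np.array(c["t"]);d=R.T@np.array([p[0],p[1],1.])
    return -R.T@t,d/np.linalg.norm(d)
def onz(c,u,v,z):
    o,d=ray(c,u,v);return o+d*(z-o[2])/d[2]
def tri(rs):
    A=np.zeros((3,3));b=np.zeros(3)
    for o,d in rs:
        P=np.eye(3)-np.outer(d,d);A+=P;b+=P@o
    x=np.linalg.solve(A,b);return x,[np.linalg.norm((np.eye(3)-np.outer(d,d))@(x-o)) for o,d in rs]
def proj(c,X):
    R=np.array(c["R"]);t=np.array(c["t"]);p=R@np.asarray(X)+t;x,y=p[:2]/p[2];f=1+c["k1"]*(x*x+y*y)
    return np.array([c["fx"]*x*f+c["cx"],c["fy"]*y*f+c["cy"]])
E
python3 - <<'E'
from h import *
import pickle
for n in("scene","top"):
    c=bot.read_camera(n);pickle.dump(c,open(n+".pkl","wb"))
    cv2.imwrite(f"pics/{n}1.png",c["pixels"])
    print(n,c["fx"],c["k1"],-np.array(c["R"]).T@np.array(c["t"]))
E
```

```text
scene 423.890535871015 0.027256974679124052 [-0.43407473  0.88414161  0.7551798 ]
top 470.1774954896012 -0.052940153251521474 [0.20770004 0.16362754 1.52843153]
```

View pics/scene1.png

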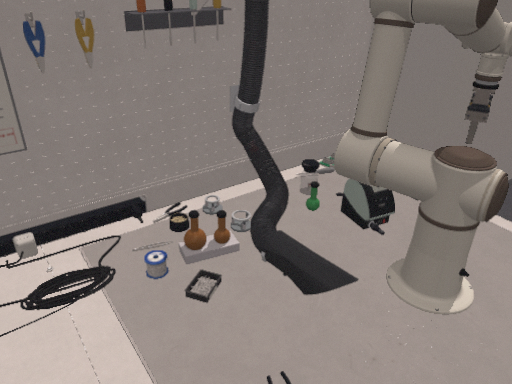

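View pics/top1.png

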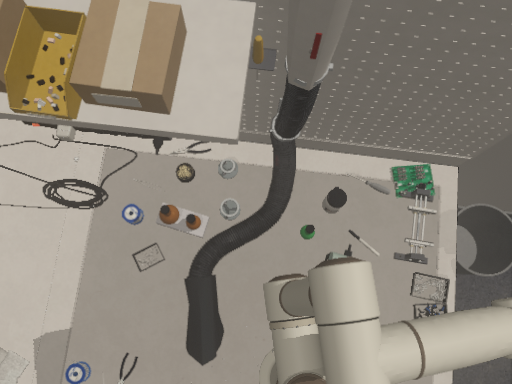

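Scene view: two brown flasks at (196,237) and (222,234) in the stand, cradles at (212,204) and (241,220), green look-alike at (313,200). Top view: flasks (169,214) and (193,222), cradles (229,168) and (231,208). The black hose passes close to all of them. Next I'll enlarge both views.

```bash
python3 - <<'E'
from h import *
import pickle
S=pickle.load(open("scene.pkl","rb"));T=pickle.load(open("top.pkl","rb"))
a=cv2.resize(S["pixels"][180:270,150:290],None,fx=5.5,fy=5.5,interpolation=cv2.INTER_CUBIC)[:,:770]
b=cv2.resize(T["pixels"][145:245,140:320],None,fx=4.4,fy=4.4,interpolation=cv2.INTER_CUBIC)
cv2.imwrite("pics/cs.png",a);cv2.imwrite("pics/ct.png",b)
for n,u,v,z in[("flaskA cap",167,208,.14),("flaskB cap",193,221,.125),("ring1",229,166,.045),("ring2",231,206,.045),("green",309,229,.1),("hose",290,150,.15),("hose",230,235,.1),("nozzle",205,340,.05)]:print(n,onz(T,u,v,z).round(3))
print("hose pairs base",onz(S,310,280,.0).round(3))
E
```

```text
flaskA cap [0.452 0.44  0.14 ]
flaskB cap [0.425 0.359 0.125]
ring1 [0.632 0.279 0.045]
ring2 [0.5   0.255 0.045]
green [0.446 0.005 0.1  ]
hose [0.676 0.091 0.15 ]
hose [0.399 0.243 0.1  ]
nozzle [0.08 0.28 0.05]
hose pairs base [0.183 0.25  0.   ]
```

View pics/cs.png

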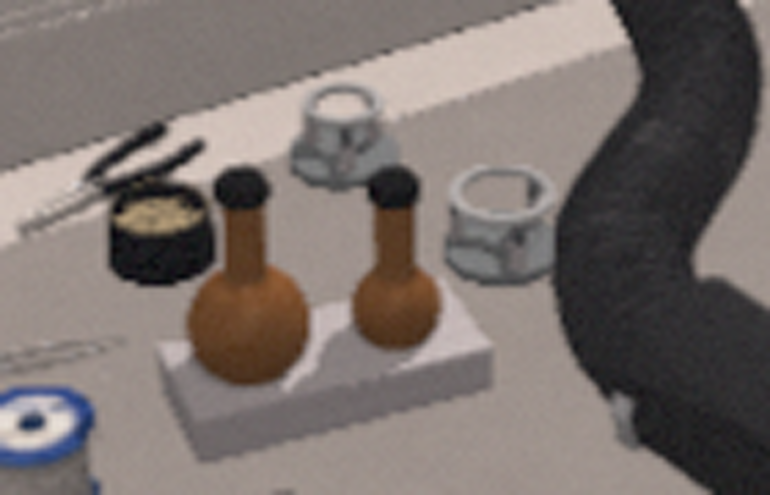

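View pics/ct.png

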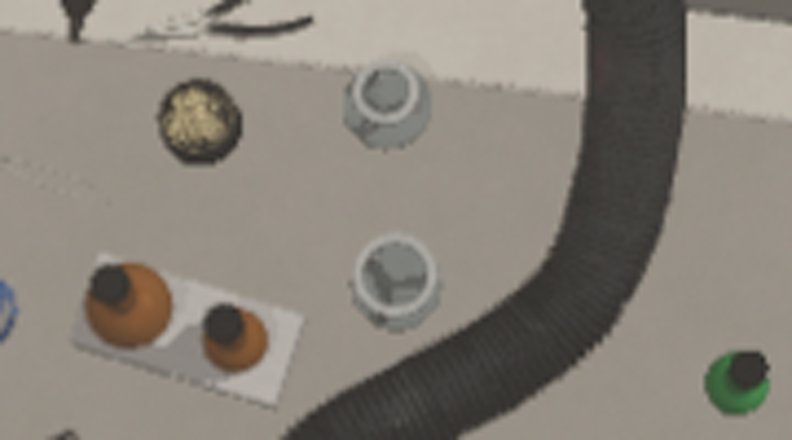

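The front-nest flask is the small one at top (193,221). It has a 48 mm ball against the rear flask's 64 mm. Its cradle is the narrow ring, which is the far one at top (229,166) and scene (212,200). The ring at top (231,208) is visibly wider. The green one is the look-alike. Next I'll triangulate the targets and the hose profile.

```bash
python3 - <<'E'
from h import *
import pickle
S=pickle.load(open("scene.pkl","rb"));T=pickle.load(open("top.pkl","rb"))
def blob(c,box,f,near):
    x0,y0,x1,y1=box;m=f(c["pixels"][y0:y1,x0:x1].astype(int)).astype(np.uint8)
    n,l,s,ce=cv2.connectedComponentsWithStats(m);k=[i for i in range(1,n) if s[i,4]>15]
    i=min(k,key=lambda i:np.hypot(*(ce[i]+[x0,y0]-near)));return ce[i]+[x0,y0],s[i]
dark=lambda p:p.max(2)<50
br=lambda p:(p[...,2]-p[...,0]>45)
for n,t,s in[("small cap",(191,219),(221.5,214)),("large cap",(165,209),(194,214))]:
    a,sa=blob(T,(t[0]-12,t[1]-12,t[0]+12,t[1]+12),dark,t);b,sb=blob(S,(s[0].__int__()-9,s[1]-9,int(s[0])+9,s[1]+9),dark,s)
    print(n,a.round(1),b.round(1),sa,sb,*tri([ray(T,*a),ray(S,*b)]))
tt=lambda x,y:(x/4.4+140-.4,y/4.4+145-.4)
ss=lambda x,y:(x/5.5+150-.4,y/5.5+180-.4)
for n,a,b in[("narrow ring",tt(386,92),ss(344,102)),("wide ring",tt(397,275),ss(501,193)),("small ball",tt(236,338),ss(397,305)),("large ball",tt(129,305),ss(249,323)),("collar",(285,125),(245,105)),("cleaner top",tt(201,115),ss(163,215)),]:
    print(n,*tri([ray(T,*a),ray(S,*b)]))
sc=np.array([(253,30),(250,70),(243,112),(258,145),(275,187),(268,216),(263,235),(290,270),(320,285)],float)
sc=np.concatenate([np.linspace(sc[i],sc[i+1],20) for i in range(len(sc)-1)])
for u,v in[(300,90),(292,110),(285,125),(283,150),(284,168),(280,197),(263,215),(235,234),(215,255),(203,290),(203,330)]:
    c=[]
    for p in sc:
        x,e=tri([ray(T,u,v),ray(S,*p)]);c.append((e[0],*x.round(3)))
    c.sort();print((u,v),[np.round(q,3).tolist() for q in c[:2]])
E
```

```text
Traceback (most recent call last):
ValueError: min() iterable argument is empty
```

```bash
python3 - <<'E'
from h import *
import pickle
S=pickle.load(open("scene.pkl","rb"));T=pickle.load(open("top.pkl","rb"))
tt=lambda x,y:(x/4.4+140-.4,y/4.4+145-.4)
ss=lambda x,y:(x/5.5+150-.4,y/5.5+180-.4)
for n,a,b in[("small cap",tt(223,325),ss(394,187)),("large cap",tt(110,285),ss(242,187)),("narrow ring",tt(386,92),ss(344,102)),("wide ring",tt(397,275),ss(501,193)),("small ball",tt(236,338),ss(397,305)),("large ball",tt(129,305),ss(249,323)),("collar",(285,125),(245,105)),("cleaner top",tt(201,115),ss(163,215)),]:
    x,e=tri([ray(T,*a),ray(S,*b)]);print(n,x.round(4),e[0].round(4))
sc=np.array([(253,30),(250,70),(243,112),(258,145),(275,187),(268,216),(263,235),(290,270),(320,285)],float)
sc=np.concatenate([np.linspace(sc[i],sc[i+1],20) for i in range(len(sc)-1)])
for u,v in[(300,90),(292,110),(285,125),(283,150),(284,168),(280,197),(263,215),(235,234),(215,255),(203,290),(203,330)]:
    c=[]
    for p in sc:
        x,e=tri([ray(T,u,v),ray(S,*p)]);c.append((e[0],*x))
    c.sort();print((u,v),[np.round(q,3).tolist() for q in c[:2]])
E
```

```text
small cap [0.4333 0.3699 0.1172] 0.0011
large cap [0.4482 0.448  0.1366] 0.0009
narrow ring [0.6342 0.2854 0.0425] 0.0005
wide ring [0.498  0.2603 0.0407] 0.0018
small ball [0.4361 0.3691 0.0424] 0.0
large ball [0.4492 0.4484 0.0543] 0.0005
collar [0.6881 0.1208 0.3191] 0.0
cleaner top [0.6038 0.4225 0.0268] 0.0002
(300, 90) [[0.003, 0.681, 0.102, 0.552], [0.003, 0.684, 0.101, 0.546]]
(292, 110) [[0.0, 0.67, 0.113, 0.468], [0.0, 0.672, 0.112, 0.461]]
(285, 125) [[0.001, 0.699, 0.12, 0.292], [0.001, 0.699, 0.12, 0.292]]
(283, 150) [[0.0, 0.646, 0.115, 0.228], [0.001, 0.645, 0.117, 0.234]]
(284, 168) [[0.0, 0.61, 0.104, 0.169], [0.002, 0.609, 0.106, 0.177]]
(280, 197) [[0.0, 0.581, 0.096, -0.096], [0.0, 0.58, 0.096, -0.091]]
(263, 215) [[0.0, 0.511, 0.149, -0.103], [0.001, 0.47, 0.151, 0.12]]
(235, 234) [[0.0, 0.418, 0.233, 0.001], [0.0, 0.418, 0.233, 0.001]]
(215, 255) [[0.0, 0.337, 0.284, 0.055], [0.001, 0.323, 0.271, 0.224]]
(203, 290) [[0.0, 0.226, 0.307, 0.055], [0.002, 0.225, 0.306, 0.049]]
(203, 330) [[0.001, 0.109, 0.29, 0.058], [0.003, 0.11, 0.291, 0.059]]
```

Heights agree with the text to about 3 mm: cap 0.117 m, narrow ring 0.0425 m. The hose rises at about (0.65,0.115), so I'll swing in high and retracted, then look from close by.

```bash
cat >> h.py <<'E'
from scipy.spatial.transform import Rotation as Ro
def down(az):  # tool z down, jaw x axis at azimuth az (deg)
    a=np.radians(az);x=np.array([np.cos(a),np.sin(a),0]);z=np.array([0,0,-1.])
    return Ro.from_matrix(np.stack([x,np.cross(z,x),z],1)).as_rotvec()
E
python3 - <<'E'
from h import *
import pickle
T=pickle.load(open("top.pkl","rb"))
print("wall foot?",onz(T,229,143,0),onz(T,229,130,0),onz(T,229,157,0))
print(Ro.from_rotvec(bot.current_tool_rot()).as_matrix().round(2))
for az in(-11,169,-101,79,30,-150): print(az,bot.inverse_kinematics([.434,.3695,.25],down(az)),bot.inverse_kinematics([.634,.285,.14],down(az)))
az=-75-0
P=lambda r,a,z:[r*np.cos(np.radians(a)),r*np.sin(np.radians(a)),z]
R0=Ro.from_rotvec(bot.current_tool_rot()).as_matrix();j=np.degrees(np.arctan2(R0[1,0],R0[0,0]));print("jaw az",j)
bot.goto(P(.42,-63.7,.33),down(j))
q=np.array(bot.current_joints());q[0]=np.radians(40)
bot.set_joints(q)
print(bot.current_ee_pos(),bot.current_joints(),bot.current_clock(),bot.current_contact_force())
E
```

```text
wall foot? [0.72625271 0.29327844 0.        ] [0.77310046 0.29942149 0.        ] [0.67653867 0.28676661 0.        ]
[[ 0.44 -0.9  -0.  ]
 [-0.9  -0.44  0.  ]
 [-0.   -0.   -1.  ]]
-11 [ 4.93357716e-01  1.23240476e-01  1.56594285e+00 -4.44089210e-16
  1.45240933e+00  6.85343934e-01] [ 2.49103216e-01  5.21241320e-01  1.29089508e+00 -4.44089210e-16
  1.32945625e+00  4.41089434e-01]
169 [ 4.93357716e-01  1.23240476e-01  1.56594285e+00 -4.44089210e-16
  1.45240933e+00 -2.45624872e+00] [ 2.49103216e-01  5.21241320e-01  1.29089508e+00 -4.44089210e-16
  1.32945625e+00 -2.70050322e+00]
-101 [ 4.93357716e-01  1.23240476e-01  1.56594285e+00 -4.44089210e-16
  1.45240933e+00  2.25614026e+00] [ 2.49103216e-01  5.21241320e-01  1.29089508e+00 -4.44089210e-16
  1.32945625e+00  2.01188576e+00]
79 [ 4.93357716e-01  1.23240476e-01  1.56594285e+00 -4.44089210e-16
  1.45240933e+00 -8.85452393e-01] [ 2.49103216e-01  5.21241320e-01  1.29089508e+00 -4.44089210e-16
  1.32945625e+00 -1.12970689e+00]
30 [ 4.93357716e-01  1.23240476e-01  1.56594285e+00 -8.88178420e-16
  1.45240933e+00 -3.02410593e-02] [ 2.49103216e-01  5.21241320e-01  1.29089508e+00 -8.88178420e-16
  1.32945625e+00 -2.74495559e-01]
-150 None [ 2.49103216e-01  5.21241320e-01  1.29089508e+00 -4.44089210e-16
  1.32945625e+00  2.86709709e+00]
jaw az -63.71116519632577
[0.23198365 0.35045719 0.32919871] [ 6.96849977e-01 -3.11175614e-01  1.81696908e+00 -1.05855430e-04
  1.63638834e+00 -2.89121752e-01] 3.4667 [-0.19008342 -0.05548834  0.4043725 ]
```

The tool sits about 0.12 m to the left of the joint‑1 plane. I need to see which links carry that offset before working near the hose.

```bash
python3 - <<'E'
from h import *
bot.goto([.434,.3695,.26],down(-11))
S=bot.read_camera("scene");T=bot.read_camera("top");W=bot.read_camera("wrist")
import pickle;pickle.dump(W,open("w1.pkl","wb"))
a=np.hstack([S["pixels"][:,112:],T["pixels"][:,100:500]])
cv2.imwrite("pics/st2.png",a)
cv2.imwrite("pics/w1.png",W["pixels"]);R=np.array(W["R"])
print("wristcam",-R.T@np.array(W["t"]),R[2],bot.current_ee_pos(),bot.current_contact_force(),bot.current_clock())
E
```

```text
wristcam [0.44978843 0.45109943 0.43065902] [-0.05536372 -0.28785533 -0.95607226] [0.4335064  0.36991203 0.26108778] [ 0.21055827  0.94800531 -0.25144031] 4.5417
```

View pics/st2.png

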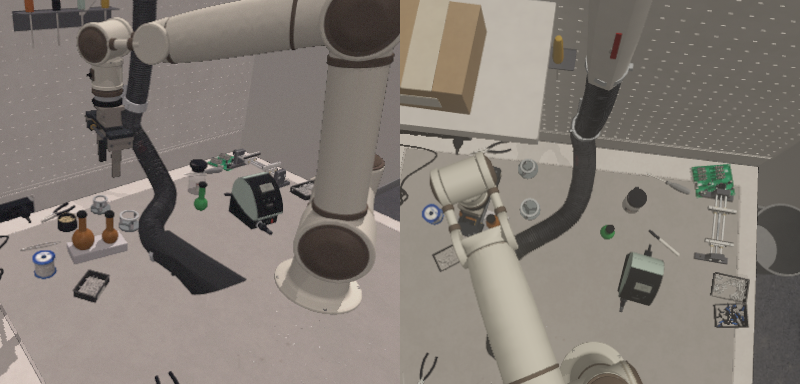

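View pics/w1.png

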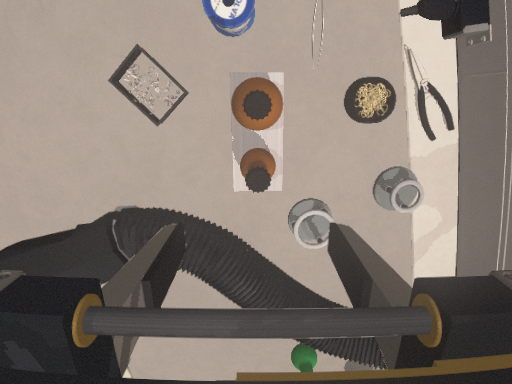

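The forearm runs high, at about 0.6 m, and is clear of the hose. The gripper body spans the jaw direction. In the wrist view the small flask's cap is at (258,180), its ball at (258,164) and the narrow ring's opening at (406,196). I'll add these as third rays.

```bash
python3 - <<'E'
from h import *
import pickle
S=pickle.load(open("scene.pkl","rb"));T=pickle.load(open("top.pkl","rb"));W=pickle.load(open("w1.pkl","rb"))
g=W["pixels"].astype(int)
m=(g.max(2)<45).astype(np.uint8)[160:200,235:280]
n,l,s,ce=cv2.connectedComponentsWithStats(m);i=1+np.argmax(s[1:,4]);cap=ce[i]+[235,160];print("cap",cap,s[i])
c=cv2.HoughCircles(cv2.resize(cv2.cvtColor(W["pixels"][160:220,366:430],cv2.COLOR_BGR2GRAY),None,fx=4,fy=4,interpolation=cv2.INTER_CUBIC),cv2.HOUGH_GRADIENT,1,200,param1=120,param2=20,minRadius=40,maxRadius=75)
r=c[0,0];ring=np.array([366+r[0]/4-.4,160+r[1]/4-.4]);print("ring",ring,r[2]/4)
tt=lambda x,y:(x/4.4+140-.4,y/4.4+145-.4)
ss=lambda x,y:(x/5.5+150-.4,y/5.5+180-.4)
for n,a,b,w in[("cap",tt(223,325),ss(394,187),cap),("ring",tt(386,92),ss(344,102),ring),("wide",tt(397,275),ss(501,193),(314,231)),("large cap",tt(110,285),ss(242,187),(258,105))]:
    x,e=tri([ray(T,*a),ray(S,*b),ray(W,*w)]);print(n,x.round(4),np.round(e,4))
print(onz(W,*cap,.12),onz(W,*ring,.045),onz(W,258,164,.045))
E
```

```text
Traceback (most recent call last):
ValueError: attempt to get argmax of an empty sequence
```

```bash
python3 - <<'E'
from h import *
import pickle
S=pickle.load(open("scene.pkl","rb"));T=pickle.load(open("top.pkl","rb"));W=pickle.load(open("w1.pkl","rb"))
g=W["pixels"].astype(int)
m=((g.max(2)<85)&(g.max(2)-g.min(2)<30)).astype(np.uint8)[160:200,235:280]
n,l,s,ce=cv2.connectedComponentsWithStats(m);print(g[180,258]);i=1+np.argmax(s[1:,4]);cap=ce[i]+[235,160];print("cap",cap,s[i])
c=cv2.HoughCircles(cv2.resize(cv2.cvtColor(W["pixels"][160:220,366:430],cv2.COLOR_BGR2GRAY),None,fx=4,fy=4,interpolation=cv2.INTER_CUBIC),cv2.HOUGH_GRADIENT,1,200,param1=120,param2=20,minRadius=40,maxRadius=75)
r=c[0,0];ring=np.array([366+r[0]/4-.4,160+r[1]/4-.4]);print("ring",ring,r[2]/4)
tt=lambda x,y:(x/4.4+140-.4,y/4.4+145-.4)
ss=lambda x,y:(x/5.5+150-.4,y/5.5+180-.4)
for n,a,b,w in[("cap",tt(223,325),ss(394,187),cap),("ring",tt(386,92),ss(344,102),ring),("wide",tt(397,275),ss(501,193),(314,231)),("large cap",tt(110,285),ss(242,187),(258,105))]:
    x,e=tri([ray(T,*a),ray(S,*b),ray(W,*w)]);print(n,x.round(4),np.round(e,4))
print(onz(W,*cap,.12),onz(W,*ring,.045),onz(W,258,164,.045))
E
```

```text
[63 66 74]
cap [257.44698545 178.6964657 ] [ 10   6  26  26 481]
ring [406.225 194.225] 13.375
cap [0.4343 0.3696 0.1165] [0.0016 0.0009 0.001 ]
ring [0.6348 0.2861 0.0416] [0.0013 0.0009 0.0017]
wide [0.4977 0.2596 0.0419] [0.0012 0.0027 0.0019]
large cap [0.4495 0.4476 0.1357] [0.0017 0.0008 0.0013]
[0.43539485 0.37047338 0.12      ] [0.63356295 0.28928454 0.045     ] [0.43649211 0.37084195 0.045     ]
```

```bash
python3 - <<'E'
from h import *
p=lambda s:print(s,np.round(bot.current_ee_pos(),4),round(bot.current_opening(),3),np.round(bot.current_contact_force(),2),round(bot.current_clock(),2))
bot.set_gripper(.55)
bot.line_to([.4345,.370,.145],max_speed=.2)
bot.line_to([.4345,.370,.0735],max_speed=.1);p("at")
bot.set_gripper(0.0,45);p("grip")
bot.line_to([.4345,.370,.155],max_speed=.12);p("up")
cv2.imwrite("pics/g.png",np.hstack([bot.read_camera("scene")["pixels"][150:350,130:380],bot.read_camera("wrist")["pixels"][::1][0:200,0:512]]))
E
```

```text
at [0.4351 0.3703 0.0743] 0.552 [-0.27  0.33  0.93] 6.88
grip [0.4348 0.3702 0.0739] 0.279 [ 0.12 -0.07  1.68] 7.38
up [0.4339 0.3697 0.154 ] 0.278 [-0.77  0.59 -1.04] 8.22
```

View pics/g.png

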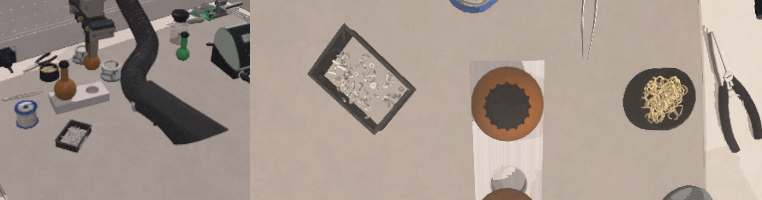

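The flask is lifted out of the front nest, and the large flask is still in the rear one (wrist crop (507,105)). The opening reads 25.7 mm against the expected 22 mm, so I'll check the flask's pose in the hand above the ring.

```bash
python3 - <<'E'
from h import *
import pickle
p=lambda s:print(s,np.round(bot.current_ee_pos(),4),round(bot.current_opening(),3),np.round(bot.current_contact_force(),2),round(bot.current_clock(),2))
bot.line_to([.53,.33,.165],max_speed=.2)
bot.goto([.634,.286,.155],down(100));p("over")
S=bot.read_camera("scene");W=bot.read_camera("wrist");T=bot.read_camera("top")
pickle.dump((S,W,T),open("o.pkl","wb"))
u,v=proj(S,[.634,.286,.10]).astype(int);print(u,v)
a=cv2.resize(S["pixels"][v-35:v+45,u-40:u+40],(400,400),interpolation=cv2.INTER_CUBIC)
u,v=proj(W,[.634,.286,.10]).astype(int);print(u,v)
cv2.imwrite("pics/o.png",np.hstack([a,cv2.resize(W["pixels"][0:384,64:448],(400,400))]))
E
```

```text
over [0.6336 0.2864 0.155 ] 0.279 [ 0.1  -0.63 -0.8 ] 10.77
211 183
256 207
```

View pics/o.png

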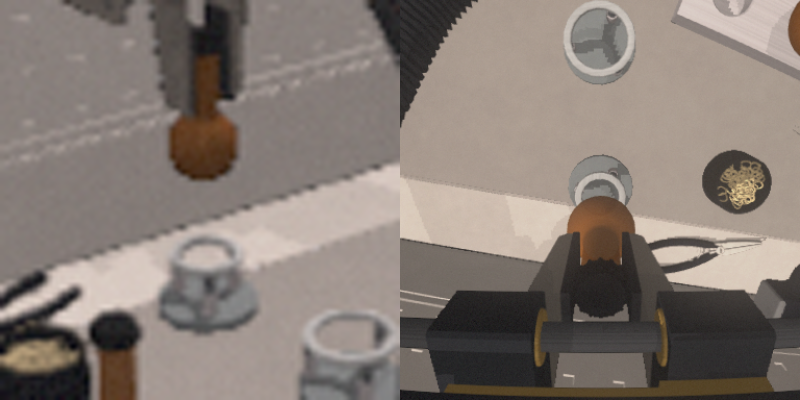

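The flask hangs upright. Its ball is at scene crop (203,143) and wrist tile (601,231), and the narrow ring below is at wrist tile (600,194). Next I'll compute the ball-to-ring offset using the same cameras, so calibration bias cancels.

```bash
python3 - <<'E'
from h import *
import pickle
S,W,T=pickle.load(open("o.pkl","rb"))
sc=lambda x,y:(171+x/5-.4,148+y/5-.4)
wc=lambda x,y:((x-400)*.96+64-.5,y*.96-.5)
g=W["pixels"].astype(int);m=((g[...,2]-g[...,0])>35).astype(np.uint8);m[:,:200]=0;m[:,320:]=0
ys,xs=np.nonzero(m);ys0=ys.min();print("wrist ball top row",ys0,"width",[ (r,xs[ys==r].min(),xs[ys==r].max()) for r in (ys0+8,ys0+16,ys0+24,ys0+32)])
g=S["pixels"].astype(int)[148:186,190:232];m=((g[...,2]-g[...,0])>35).astype(np.uint8)
ys,xs=np.nonzero(m);ys+=148;xs+=190;b=ys>ys.max()-11;print("scene ball",xs[b].min(),xs[b].max(),ys.max(),[(r,xs[ys==r].min(),xs[ys==r].max()) for r in range(ys.max()-13,ys.max()-3,2)])
x,e=tri([ray(S,*sc(203,143)),ray(W,*wc(601,231))]);print("ball",x.round(4),e[0].round(4), "expect z",.155-.0735+.0225+.024)
x,e=tri([ray(S,*sc(206,257)),ray(W,*wc(600,194))]);print("ring S+W",x.round(4),e[0].round(4),"W on z",onz(W,*wc(600,194),.045).round(4),"S on z",onz(S,*sc(206,257),.045).round(4))
u0=pickle.load(open("top.pkl","rb"));print("T on z",onz(u0,386/4.4+139.6,92/4.4+144.6,.045))
E
```

```text
wrist ball top row 188 width [(np.int64(196), np.int64(235), np.int64(277)), (np.int64(204), np.int64(229), np.int64(284)), (np.int64(212), np.int64(225), np.int64(288)), (np.int64(220), np.int64(224), np.int64(289))]
scene ball 205 217 183 [(170, np.int64(211), np.int64(214)), (172, np.int64(206), np.int64(216)), (174, np.int64(205), np.int64(217)), (176, np.int64(205), np.int64(217)), (178, np.int64(205), np.int64(217))]
ball [0.6361 0.2859 0.1241] 0.0002 expect z 0.128
ring S+W [0.6346 0.2857 0.0389] 0.0013 W on z [0.632  0.2844 0.045 ] S on z [0.6267 0.2916 0.045 ]
T on z [0.63309884 0.28480173 0.045     ]
```

```bash
python3 - <<'E'
from h import *
f=lambda:np.array(bot.current_contact_force())
p=lambda s:print(s,np.round(bot.current_ee_pos(),4),round(bot.current_opening(),3),f().round(2),np.round(bot.current_ft_torque(),2),round(bot.current_clock(),2))
x,y=.6326,.2862
bot.line_to([x,y,.100],max_speed=.12);bot.hold(.2);p("pre");f0=f()
z=.100
while z>.083:
    z-=.0015;bot.line_to([x,y,z],max_speed=.03);d=f()-f0
    if np.linalg.norm(d)>2.5:break
bot.hold(.3);p("touch z=%.4f"%z);print((f()-f0).round(2))
W=bot.read_camera("wrist");cv2.imwrite("pics/t.png",cv2.resize(W["pixels"][120:312,160:352],(500,500)))
E
```

```text
pre [0.6335 0.2864 0.1014] 0.277 [ 0.09  0.48 -1.5 ] [ 0.09 -0.07  0.  ] 11.72
touch z=0.0895 [0.6328 0.2862 0.0898] 0.278 [ 0.33 -0.01  2.72] [ 0.05 -0.24 -0.01] 13.78
[ 0.25 -0.48  4.21]
```

View pics/t.png

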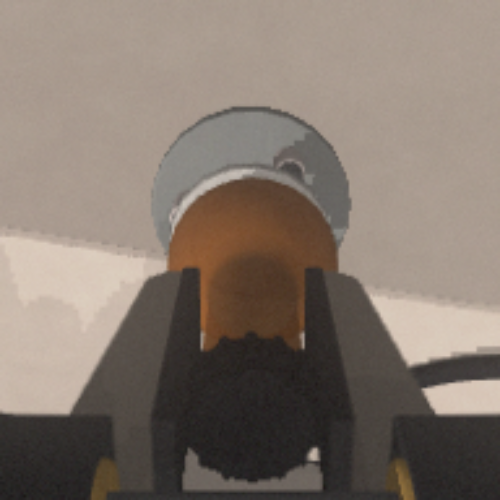

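Contact came at TCP 0.0898, as expected, with almost no sideways force. The ball sits in the ring, whose rim shows evenly around it (crop (250,180)). Now I'll press down to the stop.

```bash
python3 - <<'E'
from h import *
f=lambda:np.array(bot.current_contact_force())
x,y=.6326,.2862;z=.0895
bot.set_gripper(0.0,58)
while z>.070:
    z-=.0015;bot.line_to([x,y,z],max_speed=.02);bot.hold(.05);F=f()
    print(round(z,4),np.round(bot.current_ee_pos(),4),F.round(2))
    if F[2]>21:break
bot.hold(.5);print(f().round(2),np.round(bot.current_ee_pos(),4),bot.current_opening(),bot.current_clock())
S=bot.read_camera("scene");W=bot.read_camera("wrist")
cv2.imwrite("pics/p.png",np.hstack([cv2.resize(S["pixels"][160:240,170:250],(400,400),interpolation=cv2.INTER_CUBIC),cv2.resize(W["pixels"][120:312,160:352],(400,400))]))
E
```

```text
0.088 [0.6327 0.2862 0.0881] [1.57 0.23 3.95]
0.0865 [0.6327 0.2862 0.0866] [1.04 0.08 3.84]
0.085 [0.6327 0.2862 0.0851] [1.27 0.36 4.67]
0.0835 [0.6329 0.2862 0.0838] [ 0.64 -0.84  5.7 ]
0.082 [0.633  0.2863 0.0825] [1.79 0.07 5.4 ]
0.0805 [0.6332 0.2863 0.0812] [ 1.46 -0.42  7.24]
0.079 [0.6333 0.2863 0.0799] [ 1.63 -0.67  6.86]
0.0775 [0.6335 0.2863 0.0786] [ 1.44 -0.03  7.96]
0.076 [0.634  0.2863 0.0777] [ 1.4  -1.33  8.69]
0.0745 [0.6348 0.2864 0.0774] [ 1.52 -1.52 12.99]
0.073 [0.6357 0.2865 0.0771] [ 1.6  -1.71 15.69]
0.0715 [0.6365 0.2866 0.0769] [ 0.82 -1.33 20.55]
0.07 [0.6373 0.2868 0.0768] [ 0.13 -2.73 22.75]
[ 0.28 -2.84 23.11] [0.6373 0.2868 0.0767] 0.2769249141411548 18.4417
```

View pics/p.png

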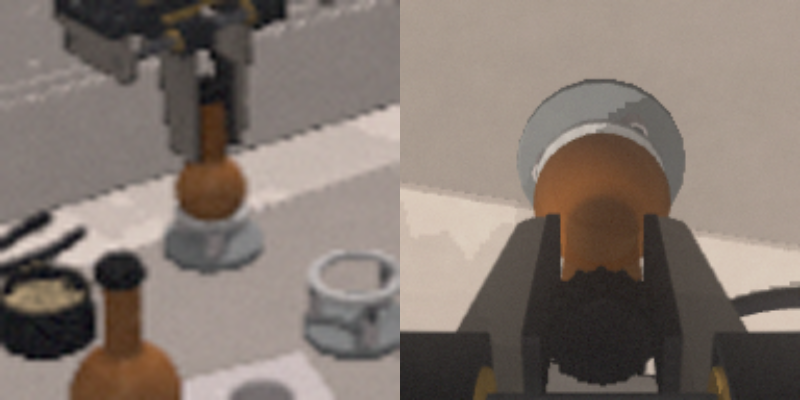

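The ring is at its stop: the stiffness jumps after 12 mm of travel, at TCP 0.0777, and the scene shows the ring down on its base while the wide ring stays up. The push has crept the tool 4 mm in x, so I'll ease to about 14 N and bring x back.

```bash
python3 - <<'E'
from h import *
bot.line_to([.6310,.2860,.0732],max_speed=.02);bot.hold(.6)
print(np.round(bot.current_contact_force(),2),np.round(bot.current_ee_pos(),4),Ro.from_rotvec(bot.current_tool_rot()).as_matrix()[2].round(3),bot.current_opening(),bot.current_clock())
S=bot.read_camera("scene");T=bot.read_camera("top");W=bot.read_camera("wrist")
cv2.imwrite("pics/f.png",np.hstack([cv2.resize(S["pixels"][160:240,170:250],(400,400),interpolation=cv2.INTER_CUBIC),cv2.resize(W["pixels"][120:312,160:352],(400,400))]))
E
```

```text
[ 2.95 -1.46 15.9 ] [0.6342 0.2863 0.0773] [-0.     0.008 -1.   ] 0.2749655604750845 19.4667
```

View pics/f.png

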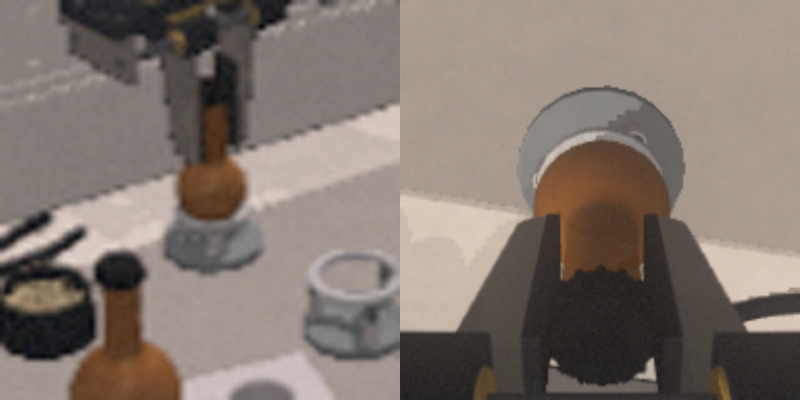

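```bash
python3 - <<'E'
from h import *
S=bot.read_camera("scene");o=np.array([170,160])
for X in([.634,.286,.049],[.634,.286,.094],[.629,.286,.094],[.639,.286,.094]):print(((proj(S,X)-o+.4)*5).round(1))
g=S["pixels"].astype(int)[160:240,170:250];m=((g[...,2]-g[...,0])>30);m[48:]=0;m[:,:33]=0;m[:,52:]=0
for r in range(18,46,2):
    xs=np.nonzero(m[r])[0]
    if len(xs):print(r*5,(xs.mean()+.5)*5,len(xs))
F=[bot.current_contact_force()[2] for _ in range(1)];print(F,np.abs(bot.current_joint_vel()).max())
E
```

```text
[212.6 184.8]
[210.7 125.2]
[214.5 128.2]
[206.8 122.1]
110 215.0 4
120 215.0 4
130 217.5 5
140 217.5 5
150 215.0 4
160 222.5 7
170 212.5 13
180 212.5 15
190 210.0 14
200 210.0 12
210 212.5 9
[np.float64(14.63344187961646)] 0.0017005636108471018
```

The neck leans about 0.05 rad toward −x, and Fx is 3 N compared with about 0 at x = 0.637. I'll nudge x by +1.5 mm, check, and hand in.

```bash
python3 - <<'E'
from h import *
bot.line_to([.6326,.2860,.0730],max_speed=.02);bot.hold(.6)
print(np.round(bot.current_contact_force(),2),np.round(bot.current_ee_pos(),4),bot.current_opening(),np.abs(bot.current_joint_vel()).max(),bot.current_clock())
F=np.array(bot.current_contact_force())
if 10<F[2]<30: bot.job_done();print("handed in")
E
```

```text
[ 1.1  -0.96 14.72] [0.6356 0.2864 0.0771] 0.27565251797407986 0.0014524062647572776 20.5167
the job is handed in; nothing more can be done
handed in
```

The small flask, which was in the front nest, is now in the narrow ring, pressed down to its stop and still gripped. I handed the job in at 20.5 s; no verdict is reported.

**Last checks**
- **Ring at its stop:** contact came at TCP height 0.0898 m and the stop about 12 mm lower, where the force rose sharply. The final height was 0.0771 m.
- **Force and grip:** the last push was 14.7 N down, with about 1 N sideways, on a 58 N grip setting. The arm was at rest.
- **Other things:** the last scene view showed the large flask and the wide ring apparently as before. I viewed no picture after the final 1.5 mm nudge in x.

**What disagreed**
- **Gripper opening:** it read about 25.5 mm on a 22 mm neck. The flask did not visibly slip.
- **Ring position:** the scene camera, using only the ring's height, put it about 7 mm off in x and y. I used the triangulated position instead, and the flask seated there.
- **Sideways creep:** pressing to about 23 N moved the tool 4 mm in x. I eased the push and brought it back.
- **Tilt:** my rough estimate before the final nudge was 0.05–0.08 rad, against a limit of 0.15. I did not measure it again afterwards.

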